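# Pack the watch case and hold its lid at the balance point

### The job

Pack the open wooden case: lay the two watch heads flat, dial up, in its left compartment and put the eye loupe in its right one, setting each down inside rather than letting it go above the rim. Then take the lid by its free edge, bring it forward off its stop to its balance point, where its weight stands right over the hinge so that it would fall neither back nor shut, and finish still gripping it there, motionless, so that I can hook the loose stay back on its stud. Never let the lid drop towards the watches, and leave the other things on the bench where they are.

Things in the scene. Friction and masses are not known exactly. Their poses are not given: they have to be found in the camera images.
- case: Open dark wooden case, fixed: 150 deep (x) x 234 wide (y) x 50 mm high, walls 8 mm; origin at the centre of its underside, x away from the robot to the hinge side, y left, z up. A divider along x (6 mm thick, top 36 mm up) parts it into a left (+y) and a right (-y) compartment, each 134 x 106 mm inside. A brass stay strip lies loose along the outside of the right wall, 5 mm proud.
- left_floor (a point): Centre of the floor of the left compartment (axes of the case), 8 mm above the bench and 42 mm below the rim
- right_floor (a point): Centre of the floor of the right compartment (axes of the case), 8 mm above the bench and 42 mm below the rim
- lid (a joint): Opening of the lid, rad: 0 shut, pi/2 upright, 1.80 leaning back on its stop, where it starts. Hardly any hinge friction, no prop. The lid is a wooden tray, 36 mm deep, 150 mm from hinge to free edge, 234 mm wide, about 0.5 kg. It balances at 1.255 (18 degrees short of upright), with its centre of mass right over the hinge; above that it falls back, below it falls shut.
- lid_hinge (a point): Middle of the hinge line, 75 mm behind the case's centre, 50 mm above the bench. Axes of the lid: x from the free edge to the hinge, y along the hinge line (left), z from the lid's open side to its outer face; with the lid shut these are the case's axes
- lid_rim (a point): Middle of the wall at the lid's free edge, 145 mm from the hinge line (axes of the lid). The wall is 10 mm thick and 36 mm deep (lid z) and can be gripped across that depth, with the tool pointing along lid x, from the free edge to the hinge; inside of it the lid is hollow, 25 mm deep
- lid_com (a point): The lid's centre of mass, 75 mm from the hinge line and 24.5 mm off the hinge plane (axes of the lid): balanced when right above lid_hinge
- watch_big: Watch head without strap, round steel case 37 mm across and 10 mm thick, 47 mm over the lugs (along its x), crown at +y; origin at the centre of its underside, z up through the dial. Grip it across y.
- watch_small: Watch head without strap, round steel case 34 mm across and 10 mm thick, 44 mm over the lugs (along its x), crown at +y; origin at the centre of its underside, z up through the dial. Grip it across y.
- eye_loupe: Black eye loupe, a cone 35 mm across at its foot, narrower at the top, 29 mm high, standing on its wide end; origin at the centre of the foot, z up
- driver: Bystander: precision screwdriver lying on the bench, 102 mm along its y, 10 mm thick; origin at its middle
- tape_roll: Bystander: roll of tape lying flat, 52 mm across, 15 mm high; origin at the centre of its underside
- oil_cups: Bystander: dark block with four lidded oil cups, 30 x 94 (along its y) x 23 mm; origin at the centre of its underside
- pin_vice: Bystander: slim metal pin vice lying on the bench, 96 mm along its y, 12 mm thick; origin at its middle
Things that resemble listed ones, but are neither listed nor needed, are in the scene too. Leave any orange or purple look-alike of the watch_small alone. Leave any blue look-alike of the eye_loupe alone.

How it is judged:
By the outcome, as a careful person would: the job done as asked, in the order asked, and still so for the second after the job is handed in, while the arm keeps its last pose, push and grip.
It also fails if it takes over 69 s, if anything falls off the work surface, if the arm or the gripper's body presses on something with over 40 N, if the wrist force passes 120 N, or if a joint passes its speed limit or range.

### The arm

A 7-joint arm with a two-finger parallel gripper is mounted at the origin on the work surface; the furniture and walls round the work are solid. World frame = base frame: x ahead of the robot, y to its left, z up, the work surface at z = 0. Lengths are in m, angles in rad, forces in N, time in s.
With the tool pointing down it reaches from about 0.4 to 0.9 m from the base axis. Payload 5.6 kg.
Tool frame: the origin (TCP) lies between the finger pads, 19 mm behind the fingertips; this is the grasp point; z points along the fingers, y is the line along which they close (so a half turn about z gives the same grasp; the last joint's range is limited). The gripper opens to 92 mm and grips with 3 to 60 N. Pads are 20 mm wide; open, the fingers measure 128 mm over their backs; the gripper's body (75 mm by 189 mm) begins 69 mm behind the grasp point.
Start: joints at [1.119, 0.468, -0.012, 1.603, 0.006, 1.071, -0.056], TCP at [0.258, -0.596, 0.233] pointing down, gripper open.
Joint ranges: [-2.53, 2.53], [-0.31, 2.02], [-1.57, 1.55], [0.28, 2.44], [-1.29, 4.43], [0.15, 1.84], [-2.92, 2.92]. Speed limits (rad/s): [2.57, 2.57, 3.14, 3.14, 3.14, 3.14, 3.14].

### API

Orientations are given as a unit quaternion [w, x, y, z].
In Python, from rig import bot gives the robot as it stands. The module is installed in compiled form; this text tells all that it offers.
- The arm moves only by the shell command python3 -m inch 'ROWS'. ROWS is JSON, a list of rows, each an object with "hand": the opening in per cent of the stroke, from 0 (shut) to 100 (fully open); "offset": the shift along the tool's x, y, z in mm, a list of three; "turn": the turn about the tool's z in degrees. A call has 1 to 8 rows; each row shifts and turns the commanded pose from where the row before left it, along the tool's axes as they then stand; what a row does not reach is not made up. A row lasts 1/10 s, in which the tool goes at most 50 mm and 8.59 degrees, less where a joint would pass 70% of its speed; a pose out of reach is approached as far as the arm can. A call is refused whole if a number of a shift passes 50 or a number of a turn 8.59, either way. A call with a gripper value outside its range is refused whole. The fingers move at their own pace and stop on an object; the grip force is fixed at half the most. Time passes only in rows, so rows that do not move let the fingers close. It gives the time, the measured TCP pose, the force, the opening and the grip force at its end, in the units of the state.
- bot.read_state(): the state, without advancing time (a new reading comes with each control period).
- bot.snapshot(name): name is "scene" or "top" or "wrist"; returns (picture, depth): 420x560x3 uint8, red, green, blue; 420x560 float32, m along the optical axis (not along the pixel's ray), 0 where there is no reading.
- bot.camera_model(name): a dict with "vfov" (degrees; the focal length in pixels is half the picture's height over the tangent of half this angle, whatever the lens; pixels are square), "cx", "cy" (the principal point, pixels), "position" and "rotation" of the camera in the world. Camera axes: x right, y down, z forward; pixel columns grow to the right and rows downward; lengths in m; the calibration is good to about 2 mm. A picture is of the moment at which its call begins: read the wrist's pose just before it. camera_model takes no time and is no camera call; for the wrist camera it gives the pose at the moment of the call.
- bot.hand_in(): hands the job in; it is judged then, once.
The state is a dict: "time_s": time; "joint_pos": joint angles; "joint_velocities": joint speeds; "effort": joint torques, N m; "tcp_pos": TCP position; "tool_rot": TCP orientation; "contact_force": force on the tool from outside, world axes, zero at the start; "torque": the same for the moment, N m; "gripper_width": finger opening in m; "finger_force": force on a finger pad.
Only numpy, scipy, OpenCV 4.12 (cv2) and the standard library are available. Lean on these libraries where they do the work, as an engineer would, in place of code of your own. Each camera call takes 0.05 s, during which the arm holds its last target. There are 200 camera calls.

## Working session

There is one attempt and no reset: what is moved stays moved. The work goes in short steps, Python scripts to look and compute and a shell command to move; the robot and the scene stay as the last step left them, time stands still between calls to the robot, and variables do not carry over. Pictures are saved under pics/ and viewed, at most 10 in all, crops included, and the job is handed in when it is done.

```bash
mkdir -p pics; cat > h.py <<'E'
import numpy as np,cv2,pickle
from rig import bot
def snap(n,f):
    m=bot.camera_model(n); p,d=bot.snapshot(n); cv2.imwrite(f'pics/{f}.png',p[...,::-1]); pickle.dump((m,p,d),open(f'pics/{f}.pkl','wb')); return m,p,d
def load(f): return pickle.load(open(f'pics/{f}.pkl','rb'))
def R(m):
    r=np.array(m['rotation'],float)
    if r.shape==(3,3): return r
    from scipy.spatial.transform import Rotation as Q
    return Q.from_quat([r[1],r[2],r[3],r[0]]).as_matrix()
def foc(m): return 210/np.tan(np.radians(m['vfov'])/2)
def ray(m,u,v,z):
    f=foc(m); d=R(m)@np.array([(u-m['cx'])/f,(v-m['cy'])/f,1]); o=np.array(m['position']); return o+d*(z-o[2])/d[2]
def cloud(m,d):
    f=foc(m); v,u=np.mgrid[:420,:560]; P=np.stack([(u-m['cx'])/f*d,(v-m['cy'])/f*d,d],-1); return P@R(m).T+np.array(m['position'])
def proj(m,p):
    q=R(m).T@(np.array(p)-np.array(m['position'])); f=foc(m); return m['cx']+f*q[0]/q[2], m['cy']+f*q[1]/q[2]
E
python3 - <<'E'
from h import *
a=[]
for n in('top','scene'):
    m,p,d=snap(n,n+'0'); print(m,bot.read_state()['tool_rot']); a.append(p)
for n,p in zip(('top','scene'),a): cv2.imwrite(f'pics/{n}0b.png',cv2.resize(p[...,::-1],(800,600),interpolation=cv2.INTER_CUBIC))
E
```

```text
{'vfov': 52.78508138952, 'cx': 279.61467293420856, 'cy': 205.04913762770278, 'position': array([ 0.36609046, -0.01645056,  1.00652614]), 'rotation': array([ 0.06131343, -0.70005663,  0.70848069, -0.0649345 ])} [-8.40590380e-04  9.79194292e-01  2.02923086e-01 -2.32005157e-04]
{'vfov': 44.04120375415469, 'cx': 274.06454581583245, 'cy': 205.90724395482601, 'position': array([-0.31429053,  0.89441524,  0.68347751]), 'rotation': array([ 0.20296839, -0.29836659,  0.78944107, -0.49655212])} [-7.55675411e-04  9.79189885e-01  2.02944706e-01 -2.09951620e-04]
```

View pics/top0b.png

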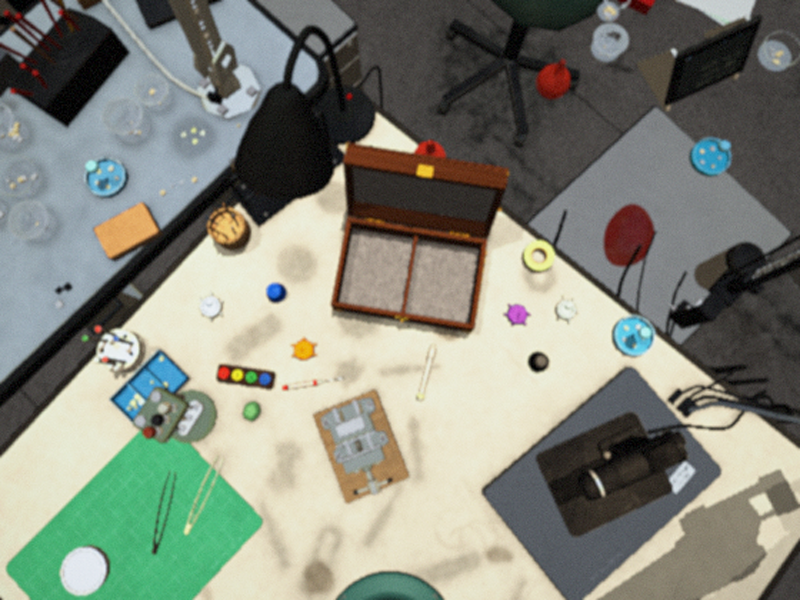

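View pics/scene0b.png

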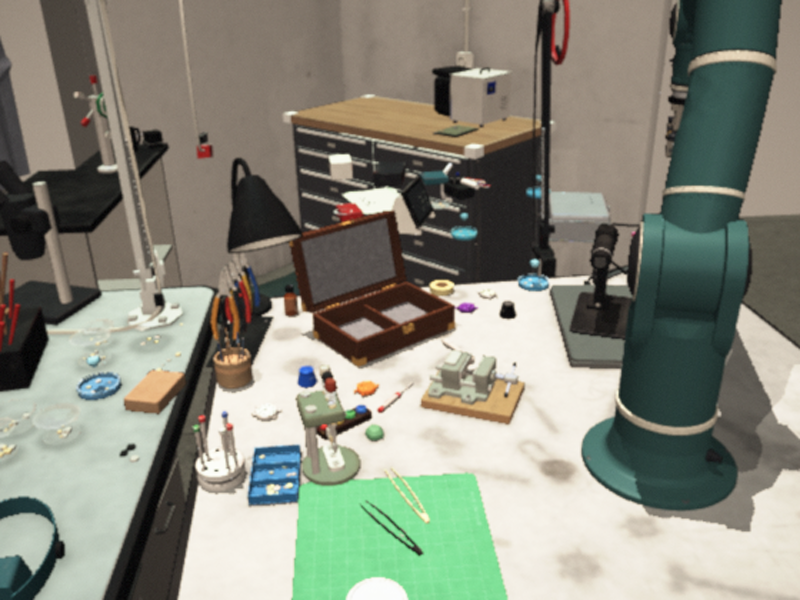

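The top view (800 px) shows the case at about (410,265) with its lid up at (425,185). There are silver watches at (210,306) and (566,309), with orange (304,348) and purple (517,314) look-alikes. The black loupe is at (538,361) and the blue look-alike at (276,292). The silver and black ones fit the description, so I'll confirm them in one enlarged crop.

```bash
python3 - <<'E'
from h import *
m,p,d=load('top0')
s=1/1.42857
t=[]
for n,(u,v) in dict(L=(210,306),R=(566,309),loupe=(538,361)).items():
    u*=s;v*=s; print(n,ray(m,u,v,.01).round(4))
    c=p[int(v)-16:int(v)+16,int(u)-16:int(u)+16,::-1]; t.append(cv2.resize(c,(260,260),interpolation=cv2.INTER_CUBIC))
cv2.imwrite('pics/crop.png',np.hstack(t))
# case: rim corners by ray onto z=.05
C=cloud(m,d)
for n,(u,v) in dict(nl=(334,307),nr=(473,328),fr=(487,238),fl=(348,222)).items(): print(n,ray(m,u*s,v*s,.05).round(4), )
hsv=cv2.cvtColor(p,cv2.COLOR_RGB2HSV)
M=(abs(C[...,2]-.05)<.006)&(C[...,0]>.3)&(C[...,0]<.75)&(abs(C[...,1])<.25)
M=cv2.morphologyEx(M.astype('uint8'),cv2.MORPH_OPEN,np.ones((2,2)))
n,l,st,ce=cv2.connectedComponentsWithStats(M)
for i in np.argsort(-st[1:,4])[:3]+1:
    q=C[l==i][:,:2].astype('float32'); print(st[i],cv2.minAreaRect(q),cv2.boxPoints(cv2.minAreaRect(q)).round(4).tolist())
M=(C[...,2]>.12)&(C[...,0]>.5)&(C[...,0]<.8)&(C[...,1]>-.2)&(C[...,1]<.1)
q=C[M]; print(q.min(0),q.max(0))
E
```

```text
L [0.5277 0.2933 0.01  ]
R [ 0.5157 -0.3003  0.01  ]
loupe [ 0.4298 -0.2489  0.01  ]
nl [0.5172 0.0826 0.05  ]
nr [ 0.4808 -0.1388  0.05  ]
fr [ 0.6285 -0.1668  0.05  ]
fl [0.6582 0.0606 0.05  ]
[ 232  152  110   80 1239] ((0.5152627825737, -0.03247059881687164), (0.24174290895462036, 0.29942721128463745), 80.14788818359375) [[0.34709998965263367, -0.125900000333786], [0.6420999765396118, -0.17720000445842743], [0.6834999918937683, 0.061000000685453415], [0.38839998841285706, 0.11219999939203262]]
[251 143  27   8  83] ((0.6787188053131104, 0.012835906818509102), (0.061766691505908966, 0.013060632161796093), 80.33497619628906) [[0.6671000123023987, -0.016499999910593033], [0.6800000071525574, -0.018699999898672104], [0.6902999877929688, 0.0421999990940094], [0.6775000095367432, 0.04439999908208847]]
[164 148   9  23  70] ((0.5120635032653809, 0.1286190301179886), (0.40986356139183044, 0.03775063902139664), 39.55974197387695) [[0.34200000762939453, 0.01269999984651804], [0.366100013256073, -0.016499999910593033], [0.6820999979972839, 0.24459999799728394], [0.6579999923706055, 0.2736999988555908]]
[ 0.6403844  -0.17784114  0.12004324] [0.79997889 0.09997682 0.34283999]
```

View pics/crop.png

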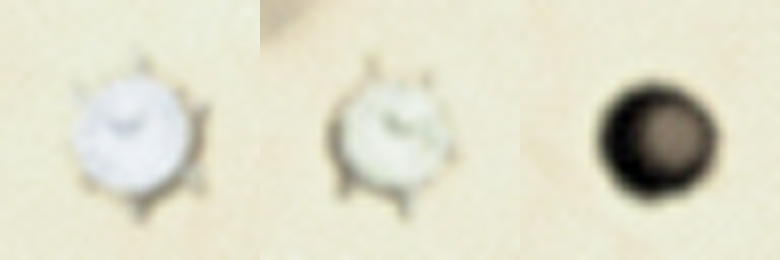

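The crop confirms two silver watches with lugs and crown, and the black loupe. I'll move above the right-hand watch first.

```bash
python3 -m inch '[{"hand":100,"offset":[44,-21,0],"turn":0},{"hand":100,"offset":[44,-21,0],"turn":0},{"hand":100,"offset":[44,-21,0],"turn":0},{"hand":100,"offset":[44,-21,0],"turn":0},{"hand":100,"offset":[44,-21,0],"turn":0},{"hand":100,"offset":[44,-21,0],"turn":0},{"hand":100,"offset":[44,-21,0],"turn":0},{"hand":100,"offset":[44,-21,0],"turn":0}]'
python3 -m inch '[{"hand":100,"offset":[0,0,0],"turn":0},{"hand":100,"offset":[0,0,0],"turn":0}]'
cat >> h.py <<'E'
from scipy.spatial.transform import Rotation as Q
def tool():
    s=bot.read_state(); q=s['tool_rot']; return np.array(s['tcp_pos']),Q.from_quat([q[1],q[2],q[3],q[0]]).as_matrix(),s
def todo(target,yaw=None):
    "print offset (mm, current tool axes) to target, and turn (deg) bringing tool y to world yaw (mod 180)"
    p,r,s=tool(); o=r.T@(np.array(target)-p)*1000
    t=None
    if yaw is not None:
        cur=np.degrees(np.arctan2(r[1,1],r[0,1])); t=-((yaw-cur+90)%180-90)
    ax=np.degrees(np.arctan2(r[1,0],r[0,0]))
    print('offset',o.round(1),'turn',t,'tcp',p.round(4),'x-yaw',ax.round(1),'w',s['gripper_width'],'t',s['time_s'],'j7',round(s['joint_pos'][6],2))
E
python3 - <<'E'
from h import *
todo([.5157,-.3003,.2])
m,p,d=snap('wrist','w1'); print(m['position'],R(m)[:,2]); print(proj(m,[.5157,-.3003,.01]))
E
```

```text
time_s: 0.9
tcp_pos: [0.5154, -0.3007, 0.233]
tool_rot: [-0.0, 0.979, 0.203, -0.0]
contact_force: [0.6, 0.3, -1.7]
gripper_width: 0.0921
finger_force: 0.0
time_s: 1.1
tcp_pos: [0.5151, -0.301, 0.2328]
tool_rot: [-0.0, 0.979, 0.205, -0.0]
contact_force: [0.0, -1.5, -1.2]
gripper_width: 0.0911
finger_force: 0.0
offset [ 0.8 -0.4 32.8] turn None tcp [ 0.5151 -0.301   0.2328] x-yaw 23.6 w 0.09114278651524942 t 1.1 j7 -0.74
[ 0.58321297 -0.27085045  0.38481369] [-0.24041895 -0.10539747 -0.9649301 ]
(np.float64(281.1227594004499), np.float64(187.78016487940664))
```

View pics/w1.png

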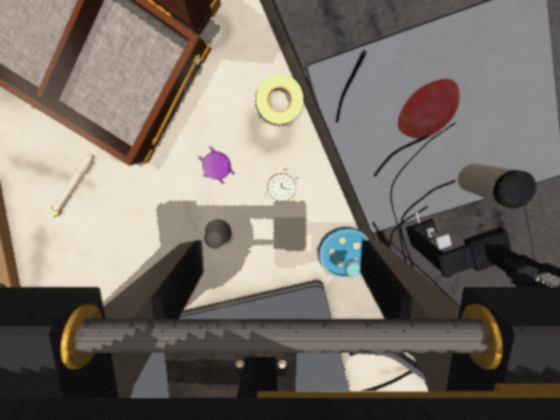

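The wrist view shows the silver watch at (281,186), which matches the top-view estimate, with the purple look-alike at (216,165). Next I'll get its axis from the contour.

```bash
cat >> h.py <<'E'
def zoom(f,u,v,h=24,k=12):
    m,p,d=load(f); return cv2.resize(p[int(v)-h:int(v)+h,int(u)-h:int(u)+h,::-1],None,fx=k,fy=k,interpolation=cv2.INTER_CUBIC)
E
python3 - <<'E'
from h import *
cv2.imwrite('pics/z1.png',np.hstack([zoom('w1',281,186,20,14),]))
m,p,d=load('top0')
def top(cu,cv,x,y): return ray(m,cu-16+x/8.125,cv-16+y/8.125,.008)
for nm,(cu,cv_),pts in [('R',(396,216),[(112,62),(168,75),(85,190),(145,208),(195,155)]),('L',(147,214),[(80,90),(143,62),(140,212),(198,180),(205,108)])]:
    P=[top(cu,cv_,*q) for q in pts]; print(nm)
    a=(P[0]+P[1]-P[2]-P[3]); print('lug axis yaw',np.degrees(np.arctan2(a[1],a[0])),'centre',sum(P[:4])/4,'crown',P[4])
    print('extent',[np.linalg.norm(P[0]-P[3]),np.linalg.norm(P[1]-P[2])])
E
```

```text
R
lug axis yaw -14.119999249331649 centre [ 0.51565087 -0.29965521  0.008     ] crown [ 0.50904361 -0.31910215  0.008     ]
extent [np.float64(0.044059160476570235), np.float64(0.04303303955242205)]
L
lug axis yaw 27.137560590733266 centre [0.52671086 0.2908536  0.008     ] crown [0.53476453 0.27217876 0.008     ]
extent [np.float64(0.044886224778121785), np.float64(0.044581109737751416)]
```

View pics/z1.png

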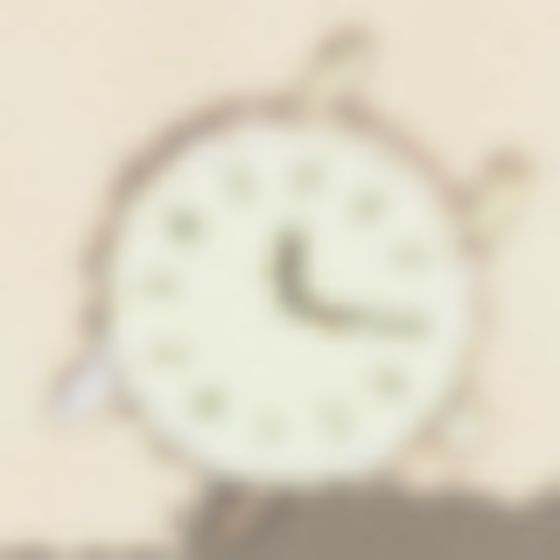

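```bash
python3 - <<'E'
from h import *
m,p,d=load('w1')
P=[ray(m,261+x/14,166+y/14,.006) for x,y in [(340,60),(505,175),(75,390),(230,510)]]
a=P[0]+P[1]-P[2]-P[3]; yaw=np.degrees(np.arctan2(a[1],a[0])); c=ray(m,261+288/14,166+300/14,.01)
print(yaw,sum(P)/4,c); todo([*c[:2],.021],yaw+90)
# case floor/wall check in wrist view not needed
E
```

```text
-15.018913260016207 [ 0.51671352 -0.30030484  0.006     ] [ 0.51631422 -0.30062436  0.01      ]
offset [  3.2  -1.  211.8] turn 38.43578881382717 tcp [ 0.514  -0.3028  0.2328] x-yaw 23.4 w 0.09183576482214757 t 1.15 j7 -0.74
```

```bash
python3 -m inch '[{"hand":100,"offset":[2,-1,30],"turn":8},{"hand":100,"offset":[0,0,35],"turn":8},{"hand":85,"offset":[0,0,35],"turn":8},{"hand":70,"offset":[0,0,35],"turn":8},{"hand":70,"offset":[0,0,30],"turn":6},{"hand":70,"offset":[0,0,25],"turn":0},{"hand":70,"offset":[0,0,15],"turn":0},{"hand":70,"offset":[0,0,0],"turn":0}]'
python3 - <<'E'
from h import *
todo([.5163,-.3004,.021],75)
E
```

```text
time_s: 1.95
tcp_pos: [0.5137, -0.3014, 0.0263]
tool_rot: [-0.0, 0.992, -0.128, -0.002]
contact_force: [-0.1, -0.5, -0.3]
gripper_width: 0.0639
finger_force: 0.0
offset [ 2.3 -1.6  5.3] turn 0.30535356942027647 tcp [ 0.5137 -0.3014  0.0263] x-yaw -14.7 w 0.06385990368824394 t 1.95 j7 -1.35
```

```bash
python3 -m inch '[{"hand":70,"offset":[1,-1,5],"turn":0},{"hand":30,"offset":[0,0,0],"turn":0},{"hand":0,"offset":[0,0,0],"turn":0},{"hand":0,"offset":[0,0,0],"turn":0},{"hand":0,"offset":[0,0,0],"turn":0},{"hand":0,"offset":[0,0,0],"turn":0}]'
python3 -m inch '[{"hand":0,"offset":[0,0,-30],"turn":0},{"hand":0,"offset":[0,0,-40],"turn":0},{"hand":0,"offset":[0,0,-40],"turn":0},{"hand":0,"offset":[0,0,0],"turn":0}]'
python3 - <<'E'
from h import *
c=np.array([.571,-.0406,0]); y=np.radians(-9.8); ex=np.array([np.cos(y),np.sin(y),0]); ey=np.array([-ex[1],ex[0],0])
for k in (-33,33):
    t=c+ex*k/1000+ey*.056+[0,0,.13]; print(t); todo(t,80.2)
E
```

```text
time_s: 2.55
tcp_pos: [0.5176, -0.3002, 0.0238]
tool_rot: [0.0, 0.992, -0.127, 0.0]
contact_force: [0.2, -0.4, 2.3]
gripper_width: 0.0305
finger_force: 29.7
time_s: 2.95
tcp_pos: [0.5205, -0.3017, 0.139]
tool_rot: [0.002, 0.992, -0.127, 0.005]
contact_force: [0.5, -0.5, 0.0]
gripper_width: 0.0308
finger_force: 29.6
[0.54801327 0.02019976 0.13      ]
offset [ -54.6 -318.5    7.7] turn -4.790015322895442 tcp [ 0.5205 -0.3017  0.139 ] x-yaw -14.6 w 0.03080108531572334 t 2.95 j7 -1.35
[0.61305019 0.00896593 0.13      ]
offset [  11.2 -324.     8.4] turn -4.790015322895442 tcp [ 0.5205 -0.3017  0.139 ] x-yaw -14.6 w 0.03080108531572334 t 2.95 j7 -1.35
```

```bash
python3 -m inch '[{"hand":0,"offset":[0,0,-20],"turn":-8.4},{"hand":0,"offset":[0,0,0],"turn":-8.4},{"hand":0,"offset":[0,0,0],"turn":-8.4},{"hand":0,"offset":[0,0,0],"turn":-8.4},{"hand":0,"offset":[0,0,0],"turn":-8.4},{"hand":0,"offset":[0,0,0],"turn":-8.4},{"hand":0,"offset":[0,0,0],"turn":-8.4},{"hand":0,"offset":[0,0,0],"turn":-8.4}]' >/dev/null
python3 -m inch '[{"hand":0,"offset":[0,0,0],"turn":-8.4},{"hand":0,"offset":[0,0,0],"turn":-8.4},{"hand":0,"offset":[0,0,0],"turn":-8.4},{"hand":0,"offset":[0,0,0],"turn":-8.4},{"hand":0,"offset":[0,0,0],"turn":-8.4},{"hand":0,"offset":[0,0,0],"turn":-8.4},{"hand":0,"offset":[0,0,0],"turn":-8.4},{"hand":0,"offset":[0,0,0],"turn":-8.4}]' >/dev/null
python3 -m inch '[{"hand":0,"offset":[0,0,0],"turn":-8.4},{"hand":0,"offset":[0,0,0],"turn":-8.4},{"hand":0,"offset":[0,0,0],"turn":-8.4},{"hand":0,"offset":[0,0,0],"turn":-8.4},{"hand":0,"offset":[0,0,0],"turn":-8.4},{"hand":0,"offset":[0,0,0],"turn":-8.4}]'
python3 - <<'E'
from h import *
c=np.array([.571,-.0406,0]); y=np.radians(-9.8); ex=np.array([np.cos(y),np.sin(y),0]); ey=np.array([-ex[1],ex[0],0])
for k in (-33,33):
    t=c+ex*k/1000+ey*.056+[0,0,.13]; print(t); todo(t,80.2)
E
```

```text
time_s: 5.15
tcp_pos: [0.5167, -0.2998, 0.1524]
tool_rot: [-0.001, 0.082, 0.997, 0.0]
contact_force: [1.1, 0.3, -1.1]
gripper_width: 0.0304
finger_force: 29.6
[0.54801327 0.02019976 0.13      ]
offset [ 21.6 320.7  22.7] turn 0.3665273288964954 tcp [ 0.5167 -0.2998  0.1524] x-yaw 170.6 w 0.030362836281655932 t 5.15 j7 1.49
[0.61305019 0.00896593 0.13      ]
offset [-44.4 320.3  22.6] turn 0.3665273288964954 tcp [ 0.5167 -0.2998  0.1524] x-yaw 170.6 w 0.030362836281655932 t 5.15 j7 1.49
```

```bash
python3 -m inch '[{"hand":0,"offset":[-5,40,0],"turn":0},{"hand":0,"offset":[-5,40,0],"turn":0},{"hand":0,"offset":[-5,40,0],"turn":0},{"hand":0,"offset":[-5,40,0],"turn":0},{"hand":0,"offset":[-6,40,0],"turn":0},{"hand":0,"offset":[-6,40,0],"turn":0},{"hand":0,"offset":[-6,40,0],"turn":0},{"hand":0,"offset":[-6,40,0],"turn":0}]'
python3 -m inch '[{"hand":0,"offset":[0,0,10],"turn":0},{"hand":0,"offset":[0,0,0],"turn":0}]'
python3 - <<'E'
from h import *
todo([.613,.009,.13],80.2)
m,p,d=snap('wrist','w2')
y=np.radians(-9.8); ex=np.array([np.cos(y),np.sin(y),0]); ey=np.array([-ex[1],ex[0],0]); c=np.array([.571,-.0406,.05])
q=p[...,::-1].copy()
for a in(-75,75):
  for b in (-117,117,3,109,0):
    u=proj(m,c+ex*a/1000+ey*b/1000); cv2.circle(q,(int(u[0]),int(u[1])),3,(0,255,0),1)
cv2.imwrite('pics/w2b.png',q)
E
```

```text
time_s: 5.95
tcp_pos: [0.6148, 0.0093, 0.1524]
tool_rot: [-0.001, 0.085, 0.996, -0.0]
contact_force: [0.1, -0.7, -0.5]
gripper_width: 0.0309
finger_force: 29.6
time_s: 6.15
tcp_pos: [0.6137, 0.0088, 0.1413]
tool_rot: [-0.002, 0.084, 0.996, -0.0]
contact_force: [-0.4, -0.1, -1.2]
gripper_width: 0.0305
finger_force: 29.6
offset [ 0.7  0.1 11.3] turn 0.1679411102317374 tcp [0.6137 0.0088 0.1413] x-yaw 170.4 w 0.0305243638856576 t 6.15 j7 0.93
```

View pics/w2b.png

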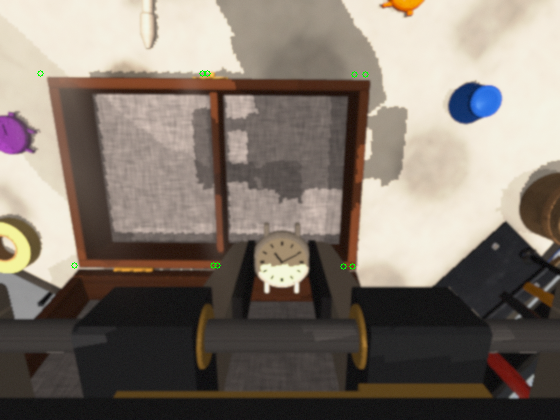

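The watch sits flat between the pads, dial up, at (283,258). The case rim corners are at (50,80) and (368,82), so the case estimate needs shifting a few mm.

```bash
python3 - <<'E'
from h import *
m,p,d=load('w2')
a=ray(m,50,80,.05);b=ray(m,368.5,82,.05); y=b-a
print(a,b,np.linalg.norm(y)); ey=y/np.linalg.norm(y); ex=np.array([ey[1],-ey[0],0]); print('yaw',np.degrees(np.arctan2(ex[1],ex[0])))
c=(a+b)/2+ex*.075; print('c',c)
print('divider top edges',[((ray(m,u,150,.036)-c)@ey).round(4) for u in(210,222)])
print('far wall', [((ray(m,u,v,.05)-c)@ex).round(4) for u,v in((150,260),(230,260),(150,268))])
c=np.array([c[0],c[1],0])
for k in (-33,33): t=c+ex*k/1000+ey*.056; print(t); todo([*t[:2],.03])
todo([*(c-ey*.056)[:2],.03])
np.save('case.npy',np.array([c,ex,ey]))
E
```

```text
[ 0.48261352 -0.13777448  0.05      ] [0.52238761 0.08889836 0.05      ] 0.23013594460493222
yaw -9.95232449562327
c [ 0.57637196 -0.03740021  0.05      ]
divider top edges [np.float64(-0.0052), np.float64(0.0045)]
far wall [np.float64(0.0652), np.float64(0.0647), np.float64(0.0725)]
[ 5.53546953e-01  2.34604425e-02 -6.75388730e-18]
offset [ 61.9   5.9 111.9] turn None tcp [0.6139 0.0072 0.1418] x-yaw 170.2 w 0.03084566070314688 t 6.2 j7 0.93
[ 6.18553779e-01  1.20537506e-02 -6.75388730e-18]
offset [ -4.1   5.7 111.7] turn None tcp [0.6139 0.0072 0.1418] x-yaw 170.2 w 0.03084566070314688 t 6.2 j7 0.93
offset [  29.3 -106.2  112. ] turn None tcp [0.6139 0.0072 0.1418] x-yaw 170.2 w 0.03084566070314688 t 6.2 j7 0.93
```

```bash
python3 -m inch '[{"hand":0,"offset":[0,4,30],"turn":0},{"hand":0,"offset":[0,0,30],"turn":0},{"hand":0,"offset":[0,0,25],"turn":0},{"hand":0,"offset":[0,0,15],"turn":0},{"hand":0,"offset":[0,0,8],"turn":0},{"hand":0,"offset":[0,0,0],"turn":0}]'
python3 -m inch '[{"hand":0,"offset":[0,0,3],"turn":0},{"hand":0,"offset":[0,0,1],"turn":0},{"hand":0,"offset":[0,0,0],"turn":0}]'
```

```text
time_s: 6.8
tcp_pos: [0.6153, 0.011, 0.0347]
tool_rot: [-0.001, 0.086, 0.996, -0.0]
contact_force: [-0.2, 0.1, 0.4]
gripper_width: 0.0308
finger_force: 29.6
time_s: 7.1
tcp_pos: [0.6161, 0.0118, 0.032]
tool_rot: [0.001, 0.085, 0.996, -0.0]
contact_force: [-0.3, -0.3, -0.3]
gripper_width: 0.0304
finger_force: 29.6
```

```bash
python3 -m inch '[{"hand":0,"offset":[0,0,1],"turn":0},{"hand":0,"offset":[0,0,0],"turn":0}]'
python3 -m inch '[{"hand":0,"offset":[0,0,1],"turn":0},{"hand":0,"offset":[0,0,0],"turn":0}]'
```

```text
time_s: 7.3
tcp_pos: [0.6162, 0.0118, 0.0317]
tool_rot: [0.001, 0.085, 0.996, -0.0]
contact_force: [-2.3, -0.7, 6.9]
gripper_width: 0.0308
finger_force: 29.9
time_s: 7.5
tcp_pos: [0.6162, 0.0119, 0.0317]
tool_rot: [0.001, 0.085, 0.996, -0.001]
contact_force: [-4.1, -1.2, 13.0]
gripper_width: 0.0306
finger_force: 30.3
```

```bash
python3 -m inch '[{"hand":30,"offset":[0,0,0],"turn":0},{"hand":55,"offset":[0,0,0],"turn":0},{"hand":55,"offset":[0,0,0],"turn":0},{"hand":55,"offset":[0,0,-25],"turn":0},{"hand":55,"offset":[0,0,-40],"turn":0},{"hand":55,"offset":[0,0,-45],"turn":0},{"hand":55,"offset":[0,0,-45],"turn":0}]'
python3 -m inch '[{"hand":100,"offset":[19,37,0],"turn":0},{"hand":100,"offset":[19,37,0],"turn":0},{"hand":100,"offset":[19,37,0],"turn":0},{"hand":100,"offset":[19,37,0],"turn":0},{"hand":100,"offset":[19,37,0],"turn":0},{"hand":100,"offset":[19,37,0],"turn":0},{"hand":100,"offset":[19,37,0],"turn":0},{"hand":100,"offset":[0,0,0],"turn":0}]'
python3 - <<'E'
from h import *
m,p,d=snap('wrist','w3'); todo([.527,.291,.023],117)
u=proj(m,[.527,.292,.01]); print(u); h=20
u0,v0=int(u[0]),int(u[1]); print(u0-h,v0-h)
b=np.zeros((600,800,3),'uint8'); b[:420,:]=0
b[:600,:400]=cv2.resize(p[...,::-1][v0-30:v0+30,u0-20:u0+20],(400,600),interpolation=cv2.INTER_CUBIC)
b[:300,400:]=cv2.resize(p[...,::-1],(400,300)); t,pt,_=load('top0'); mt,pt,_=snap('top','top1'); b[300:,400:]=cv2.resize(pt[...,::-1],(400,300))
cv2.imwrite('pics/w3b.png',b)
E
```

```text
time_s: 8.2
tcp_pos: [0.6153, 0.012, 0.1856]
tool_rot: [-0.0, 0.085, 0.996, 0.0]
contact_force: [-0.0, -0.1, 0.3]
gripper_width: 0.0507
finger_force: 0.0
time_s: 9.0
tcp_pos: [0.5249, 0.2968, 0.185]
tool_rot: [-0.001, 0.08, 0.997, 0.002]
contact_force: [0.9, -0.0, 0.4]
gripper_width: 0.0917
finger_force: 0.0
offset [ -0.8  -2.5 161.6] turn -36.41008718274877 tcp [0.5266 0.2933 0.1846] x-yaw 170.6 w 0.09193379435847485 t 9.05 j7 0.46
(np.float64(275.77408398841993), np.float64(199.02266898972198))
255 179
```

View pics/w3b.png

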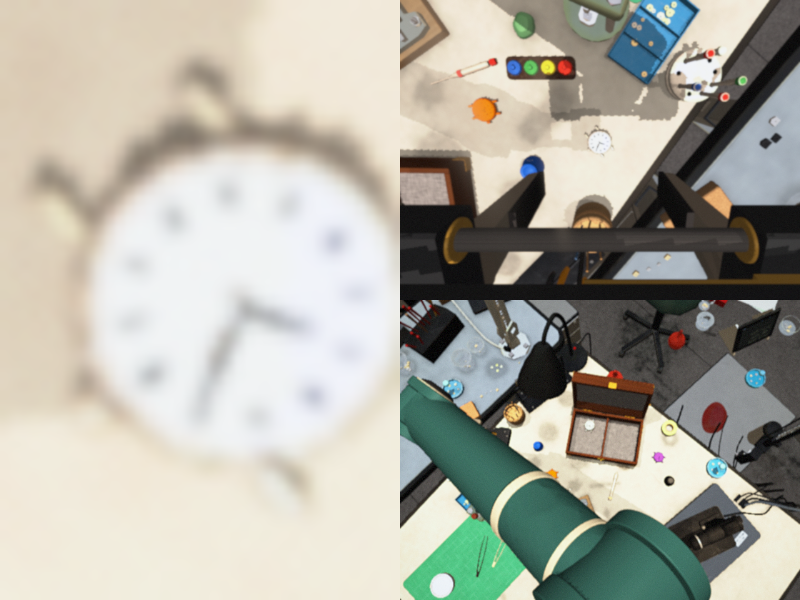

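The first watch lies in the left compartment. The second watch's dial centre is at about wrist pixel (279,199).

```bash
python3 - <<'E'
from h import *
m,p,d=load('w3')
g=lambda x,y,z:ray(m,255+x/10,169+y/10,z)
c=g(243,303,.01); l=g(125,122,.006)-g(243,303,.006); y=np.degrees(np.arctan2(l[1],l[0])); print(c,y,y+180); todo([*c[:2],.023],y+90)
E
```

```text
[0.52790291 0.29566487 0.01      ] -156.82889786249794 23.17110213750206
offset [  0.8   4.8 161.2] turn -32.79299676663442 tcp [0.5279 0.2908 0.1842] x-yaw 170.4 w 0.09196259466918626 t 9.1 j7 0.46
```

```bash
python3 -m inch '[{"hand":100,"offset":[-1,2,35],"turn":-8.5},{"hand":85,"offset":[0,0,35],"turn":-8.5},{"hand":75,"offset":[0,0,30],"turn":-8.5},{"hand":75,"offset":[0,0,25],"turn":-8.5},{"hand":75,"offset":[0,0,15],"turn":0},{"hand":75,"offset":[0,0,0],"turn":0},{"hand":75,"offset":[0,0,0],"turn":0}]'
python3 - <<'E'
from h import *
m,p,d=snap('wrist','w4'); todo([.5278,.2945,.023],115)
cv2.imwrite('pics/w4b.png',p[100:420,80:480,::-1])
E
```

```text
time_s: 9.8
tcp_pos: [0.5307, 0.2911, 0.0449]
tool_rot: [0.0, -0.208, 0.978, -0.0]
contact_force: [0.8, 0.0, 1.2]
gripper_width: 0.0686
finger_force: 0.0
offset [ 1.7  3.9 22.6] turn -0.9278501930697587 tcp [0.5309 0.2916 0.0456] x-yaw -155.9 w 0.0690631467281356 t 9.85 j7 0.85
```

View pics/w4b.png

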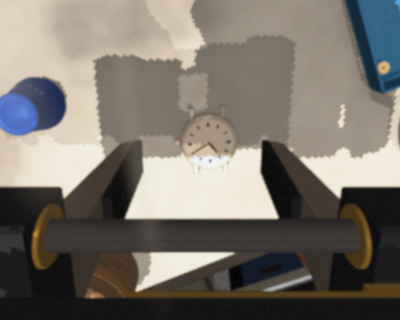

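```bash
python3 - <<'E'
from h import *
m,p,d=load('w4')
c=ray(m,288,240,.01); print(c); todo([*c[:2],.023])
E
```

```text
[0.52640288 0.29429997 0.01      ]
offset [ 3.1  4.3 22.5] turn None tcp [0.5309 0.2916 0.0456] x-yaw -155.9 w 0.0690631467281356 t 9.85 j7 0.85
```

```bash
python3 -m inch '[{"hand":75,"offset":[3,3,10],"turn":0},{"hand":75,"offset":[0,0,12],"turn":0},{"hand":75,"offset":[0,0,0],"turn":0},{"hand":30,"offset":[0,0,0],"turn":0},{"hand":0,"offset":[0,0,0],"turn":0},{"hand":0,"offset":[0,0,0],"turn":0},{"hand":0,"offset":[0,0,0],"turn":0},{"hand":0,"offset":[0,0,0],"turn":0}]'
python3 -m inch '[{"hand":0,"offset":[0,0,-30],"turn":0},{"hand":0,"offset":[0,0,-40],"turn":0},{"hand":0,"offset":[0,0,-50],"turn":8.5},{"hand":0,"offset":[0,0,0],"turn":8.5},{"hand":0,"offset":[0,0,0],"turn":8.5},{"hand":0,"offset":[0,0,0],"turn":8.5},{"hand":0,"offset":[0,0,0],"turn":0}]'
python3 - <<'E'
from h import *
c,ex,ey=np.load('case.npy')
t=np.array([.575,-.0385,0])-ex*.034+ey*.056; print(t); todo([*t[:2],.0315],80)
E
```

```text
time_s: 10.65
tcp_pos: [0.5261, 0.2931, 0.0224]
tool_rot: [0.0, -0.21, 0.978, 0.0]
contact_force: [-0.2, 0.1, 1.2]
gripper_width: 0.0338
finger_force: 29.7
time_s: 11.35
tcp_pos: [0.5259, 0.2929, 0.1426]
tool_rot: [0.0, 0.085, 0.996, -0.0]
contact_force: [0.6, 0.4, -0.5]
gripper_width: 0.034
finger_force: 29.7
[ 5.51190040e-01  2.25334812e-02 -6.75388730e-18]
offset [ -70.8 -262.1  111.3] turn 0.20376398809835905 tcp [0.5259 0.2929 0.1426] x-yaw 170.2 w 0.033952017103905156 t 11.35 j7 0.42
```

```bash
python3 -m inch '[{"hand":0,"offset":[-10,-37,0],"turn":0},{"hand":0,"offset":[-10,-37,0],"turn":0},{"hand":0,"offset":[-10,-38,0],"turn":0},{"hand":0,"offset":[-10,-38,0],"turn":0},{"hand":0,"offset":[-10,-38,0],"turn":0},{"hand":0,"offset":[-10,-37,0],"turn":0},{"hand":0,"offset":[-10,-37,0],"turn":0},{"hand":0,"offset":[0,0,0],"turn":0}]'
python3 -m inch '[{"hand":0,"offset":[0,0,30],"turn":0},{"hand":0,"offset":[0,0,30],"turn":0},{"hand":0,"offset":[0,0,25],"turn":0},{"hand":0,"offset":[0,0,15],"turn":0},{"hand":0,"offset":[0,0,8],"turn":0},{"hand":0,"offset":[0,0,0],"turn":0}]'
python3 -m inch '[{"hand":0,"offset":[0,0,2],"turn":0},{"hand":0,"offset":[0,0,0],"turn":0}]'
```

```text
time_s: 12.15
tcp_pos: [0.5508, 0.016, 0.1414]
tool_rot: [-0.0, 0.088, 0.996, -0.002]
contact_force: [0.6, -0.4, -1.2]
gripper_width: 0.0335
finger_force: 29.7
time_s: 12.75
tcp_pos: [0.5501, 0.0234, 0.0337]
tool_rot: [-0.001, 0.084, 0.996, 0.0]
contact_force: [-0.3, -0.6, -0.7]
gripper_width: 0.0338
finger_force: 29.7
time_s: 12.95
tcp_pos: [0.5511, 0.023, 0.0331]
tool_rot: [0.001, 0.085, 0.996, 0.0]
contact_force: [0.5, -0.5, -1.1]
gripper_width: 0.0337
finger_force: 29.7
```

```bash
python3 -m inch '[{"hand":0,"offset":[0,0,1],"turn":0},{"hand":0,"offset":[0,0,0],"turn":0}]'
python3 -m inch '[{"hand":0,"offset":[0,0,1],"turn":0},{"hand":0,"offset":[0,0,0],"turn":0}]'
```

```text
time_s: 13.15
tcp_pos: [0.5507, 0.0228, 0.0317]
tool_rot: [0.0, 0.085, 0.996, -0.0]
contact_force: [-0.1, 0.3, -1.0]
gripper_width: 0.0336
finger_force: 29.7
time_s: 13.35
tcp_pos: [0.5506, 0.0228, 0.0304]
tool_rot: [0.0, 0.085, 0.996, -0.0]
contact_force: [0.7, -0.4, 0.4]
gripper_width: 0.0338
finger_force: 29.7
```

```bash
python3 -m inch '[{"hand":0,"offset":[0,0,1],"turn":0},{"hand":30,"offset":[0,0,0],"turn":0},{"hand":57,"offset":[0,0,0],"turn":0},{"hand":57,"offset":[0,0,0],"turn":0},{"hand":57,"offset":[0,0,-25],"turn":0},{"hand":57,"offset":[0,0,-40],"turn":0},{"hand":57,"offset":[0,0,-45],"turn":0},{"hand":57,"offset":[0,0,-45],"turn":0}]'
python3 -m inch '[{"hand":100,"offset":[9,-36,0],"turn":0},{"hand":100,"offset":[9,-36,0],"turn":0},{"hand":100,"offset":[9,-36,0],"turn":0},{"hand":100,"offset":[9,-36,0],"turn":0},{"hand":100,"offset":[9,-36,0],"turn":0},{"hand":100,"offset":[9,-36,0],"turn":0},{"hand":100,"offset":[9,-36,0],"turn":0},{"hand":100,"offset":[9,-36,0],"turn":0}]'
python3 -m inch '[{"hand":100,"offset":[0,0,40],"turn":0},{"hand":100,"offset":[0,0,0],"turn":0}]'
python3 - <<'E'
from h import *
m,p,d=snap('wrist','w5'); mt,pt,dt=snap('top','top2'); todo([.43,-.249,.023])
print(proj(m,[.43,-.249,.015]))
b=np.zeros((600,800,3),'uint8')
b[:300,:400]=cv2.resize(p[...,::-1],(400,300)); b[:300,400:]=cv2.resize(pt[...,::-1],(400,300))
b[300:,:]=cv2.resize(pt[80:290,180:460,::-1],(800,600),interpolation=cv2.INTER_CUBIC)[:300]
cv2.imwrite('pics/w5b.png',b)
hsv=cv2.cvtColor(p,cv2.COLOR_RGB2HSV)
M=((hsv[...,2]<70)).astype('uint8'); M[215:]=0
n,l,st,ce=cv2.connectedComponentsWithStats(M); 
for i in range(1,n):
    if st[i,4]>150: print(st[i],ce[i])
E
```

```text
time_s: 14.15
tcp_pos: [0.5499, 0.023, 0.1854]
tool_rot: [-0.001, 0.085, 0.996, 0.0]
contact_force: [1.8, -0.0, 0.3]
gripper_width: 0.0526
finger_force: 0.0
time_s: 14.95
tcp_pos: [0.4297, -0.25, 0.1842]
tool_rot: [0.0, 0.085, 0.996, -0.0]
contact_force: [0.1, 0.6, 0.4]
gripper_width: 0.0918
finger_force: 0.0
time_s: 15.15
tcp_pos: [0.4271, -0.2489, 0.1409]
tool_rot: [-0.003, 0.087, 0.996, 0.002]
contact_force: [-0.9, 0.6, 0.2]
gripper_width: 0.0918
finger_force: 0.0
offset [ 1.000e-01 -1.800e+00  1.213e+02] turn None tcp [ 0.4306 -0.2475  0.1443] x-yaw 170.3 w 0.09194418161746389 t 15.25 j7 1.48
(np.float64(280.5137484701791), np.float64(211.874168530607))
[    0     0   266   149 26049] [117.25471227  54.41990096]
[  0 155  26  47 699] [  9.27753934 174.92846924]
[  0 175  44  38 464] [ 28.53017241 191.77586207]
[264 191  33  24 520] [280.17884615 201.99615385]
```

View pics/w5b.png

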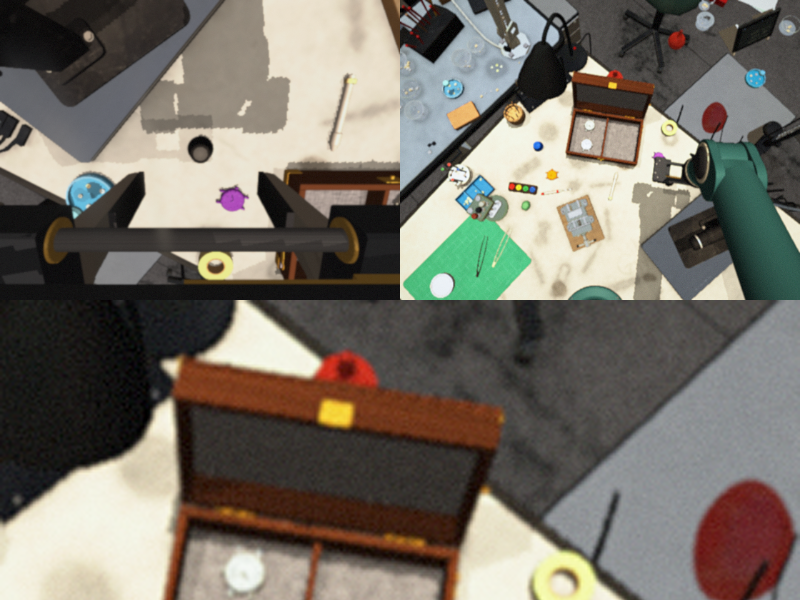

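Both watches lie dial up in the left compartment, and the black loupe is right under the gripper at wrist pixel (280,207). Grasping it now.

```bash
python3 -m inch '[{"hand":80,"offset":[0,0,35],"turn":0},{"hand":70,"offset":[0,-1,35],"turn":0},{"hand":70,"offset":[0,0,30],"turn":0},{"hand":70,"offset":[0,0,15],"turn":0},{"hand":70,"offset":[0,0,5],"turn":0},{"hand":40,"offset":[0,0,0],"turn":0},{"hand":0,"offset":[0,0,0],"turn":0},{"hand":0,"offset":[0,0,0],"turn":0}]'
python3 -m inch '[{"hand":0,"offset":[0,0,0],"turn":0},{"hand":0,"offset":[0,0,0],"turn":0},{"hand":0,"offset":[0,0,-30],"turn":0},{"hand":0,"offset":[0,0,-40],"turn":0},{"hand":0,"offset":[0,0,-50],"turn":0},{"hand":0,"offset":[0,0,0],"turn":0}]'
python3 - <<'E'
from h import *
c,ex,ey=np.load('case.npy')
t=np.array([.575,-.0385,0])-ey*.056-ex*.005; print(t); todo([*t[:2],.0325],80)
m,p,d=snap('wrist','w6'); cv2.imwrite('pics/w6b.png',p[100:320,150:410,::-1])
E
```

```text
time_s: 16.05
tcp_pos: [0.4312, -0.2501, 0.0256]
tool_rot: [0.001, 0.085, 0.996, -0.001]
contact_force: [0.2, -0.5, 0.1]
gripper_width: 0.0427
finger_force: 0.0
time_s: 16.65
tcp_pos: [0.4338, -0.251, 0.1498]
tool_rot: [0.004, 0.085, 0.996, -0.003]
contact_force: [-0.3, -0.0, 0.2]
gripper_width: 0.03
finger_force: 29.5
[ 5.60396835e-01 -9.27931633e-02  6.75388730e-18]
offset [-96.8 177.9 117.5] turn 0.21982413780405352 tcp [ 0.4338 -0.251   0.1498] x-yaw 170.2 w 0.02995684184783809 t 16.65 j7 1.47
```

View pics/w6b.png

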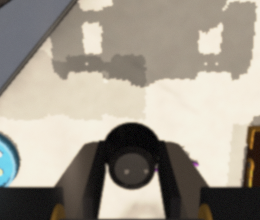

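The loupe is held upright between the pads, at (130,165) in the crop. Carrying it to the right compartment.

```bash
python3 -m inch '[{"hand":0,"offset":[-20,35,0],"turn":0},{"hand":0,"offset":[-20,36,0],"turn":0},{"hand":0,"offset":[-20,35,0],"turn":0},{"hand":0,"offset":[-20,36,0],"turn":0},{"hand":0,"offset":[-20,35,0],"turn":0},{"hand":0,"offset":[0,0,0],"turn":0},{"hand":0,"offset":[0,0,0],"turn":0}]'
python3 -m inch '[{"hand":0,"offset":[0,0,30],"turn":0},{"hand":0,"offset":[0,0,30],"turn":0},{"hand":0,"offset":[0,0,25],"turn":0},{"hand":0,"offset":[0,0,15],"turn":0},{"hand":0,"offset":[0,0,6],"turn":0},{"hand":0,"offset":[0,0,0],"turn":0}]'
python3 -m inch '[{"hand":0,"offset":[0,0,3],"turn":0},{"hand":0,"offset":[0,0,1],"turn":0},{"hand":0,"offset":[0,0,0],"turn":0}]'
python3 -m inch '[{"hand":0,"offset":[0,0,1],"turn":0},{"hand":0,"offset":[0,0,0],"turn":0}]'
```

```text
time_s: 17.4
tcp_pos: [0.5583, -0.0913, 0.143]
tool_rot: [-0.001, 0.084, 0.996, 0.0]
contact_force: [-1.4, -0.1, -0.1]
gripper_width: 0.0299
finger_force: 29.5
time_s: 18.0
tcp_pos: [0.5584, -0.0929, 0.0378]
tool_rot: [-0.001, 0.086, 0.996, -0.0]
contact_force: [-0.6, 0.0, 0.2]
gripper_width: 0.0298
finger_force: 29.5
time_s: 18.3
tcp_pos: [0.5594, -0.0924, 0.0349]
tool_rot: [0.001, 0.085, 0.996, -0.0]
contact_force: [0.1, 0.4, -0.4]
gripper_width: 0.0296
finger_force: 29.5
time_s: 18.5
tcp_pos: [0.5591, -0.0923, 0.0335]
tool_rot: [0.0, 0.085, 0.996, -0.0]
contact_force: [-0.6, -0.7, -0.2]
gripper_width: 0.0299
finger_force: 29.5
```

```bash
python3 -m inch '[{"hand":0,"offset":[0,0,1],"turn":0},{"hand":0,"offset":[0,0,0],"turn":0}]'
python3 -m inch '[{"hand":0,"offset":[0,0,1],"turn":0},{"hand":0,"offset":[0,0,0],"turn":0}]'
```

```text
time_s: 18.7
tcp_pos: [0.5592, -0.0922, 0.033]
tool_rot: [0.0, 0.085, 0.996, -0.0]
contact_force: [-1.1, -0.8, 5.1]
gripper_width: 0.0299
finger_force: 30.0
time_s: 18.9
tcp_pos: [0.5592, -0.0922, 0.0329]
tool_rot: [0.0, 0.085, 0.996, -0.001]
contact_force: [-4.3, 0.6, 14.2]
gripper_width: 0.0297
finger_force: 30.7
```

```bash
python3 -m inch '[{"hand":30,"offset":[0,0,0],"turn":0},{"hand":60,"offset":[0,0,0],"turn":0},{"hand":60,"offset":[0,0,0],"turn":0},{"hand":60,"offset":[0,0,-20],"turn":0},{"hand":60,"offset":[0,0,-40],"turn":0},{"hand":60,"offset":[0,0,-45],"turn":0},{"hand":60,"offset":[0,0,-45],"turn":0},{"hand":60,"offset":[0,0,-45],"turn":0}]'
python3 -m inch '[{"hand":80,"offset":[40,0,-45],"turn":8.5},{"hand":100,"offset":[0,0,0],"turn":8.5},{"hand":100,"offset":[0,0,0],"turn":8.5},{"hand":100,"offset":[0,0,0],"turn":8.5},{"hand":100,"offset":[0,0,0],"turn":8.5},{"hand":100,"offset":[0,0,0],"turn":8.5},{"hand":100,"offset":[0,0,0],"turn":8.5},{"hand":100,"offset":[0,0,0],"turn":8.5}]'
python3 -m inch '[{"hand":100,"offset":[0,0,0],"turn":8.5},{"hand":100,"offset":[0,0,0],"turn":8.5},{"hand":100,"offset":[0,0,0],"turn":5},{"hand":100,"offset":[0,0,0],"turn":0}]'
python3 - <<'E'
from h import *
c0,ex,ey=np.load('case.npy'); c=np.array([.575,-.0385,0])
m,p,d=snap('scene','s3'); C=cloud(m,d); L=(C-c)@np.array([ex,ey,[0,0,1]]).T
# lid points in case frame
M=(L[...,0]>.07)&(L[...,0]<.2)&(abs(L[...,1])<.1)&(L[...,2]>.06)&(L[...,2]<.24)
q=L[M]; print(M.sum())
for a in np.arange(.06,.21,.015):
    s=q[(q[:,2]>a)&(q[:,2]<a+.015)]
    if len(s): print(a.round(3),np.percentile(s[:,0],[5,50,95]).round(4),len(s))
mt,pt,dt=snap('top','top3'); C=cloud(mt,dt); L=(C-c)@np.array([ex,ey,[0,0,1]]).T
M=(L[...,0]>.07)&(L[...,0]<.2)&(abs(L[...,1])<.1)&(L[...,2]>.06)&(L[...,2]<.24); q=L[M]; print('top')
for a in np.arange(.09,.16,.008):
    s=q[(q[:,0]>a)&(q[:,0]<a+.008)]
    if len(s): print(a.round(3),np.percentile(s[:,2],[5,50,95]).round(4),len(s))
M=(abs(L[...,0])<.06)&(L[...,1]<-.01)&(L[...,1]>-.105)&(L[...,2]>.025)&(L[...,2]<.06); print('loupe',M.sum(),L[M].mean(0) if M.any() else '')
h=c+ex*.075+[0,0,.05]; r=h+.145*(ex*-np.cos(1.8)+[0,0,np.sin(1.8)])
lz=ex*np.sin(1.8)+[0,0,np.cos(1.8)]; mid=r+lz*.018; print('mid',mid); todo(mid,np.degrees(np.arctan2(ex[1],ex[0])))
todo([*mid[:2],.28])
E
```

```text
time_s: 19.7
tcp_pos: [0.5586, -0.0921, 0.2277]
tool_rot: [-0.0, 0.085, 0.996, 0.0]
contact_force: [0.2, 0.1, 0.0]
gripper_width: 0.0553
finger_force: 0.0
time_s: 20.5
tcp_pos: [0.5261, -0.0865, 0.2633]
tool_rot: [-0.0, 0.63, 0.776, -0.0]
contact_force: [-0.0, 0.8, 0.2]
gripper_width: 0.0917
finger_force: 0.0
time_s: 20.9
tcp_pos: [0.5261, -0.0865, 0.2634]
tool_rot: [-0.0, 0.765, 0.644, -0.0]
contact_force: [1.3, -0.4, -0.2]
gripper_width: 0.0918
finger_force: 0.0
2788
0.06 [0.0768 0.1033 0.1098] 349
0.075 [0.1018 0.107  0.1122] 301
0.09 [0.1054 0.1105 0.1155] 298
0.105 [0.1097 0.1138 0.1193] 314
0.12 [0.1127 0.1177 0.1223] 311
0.135 [0.1166 0.1209 0.1256] 307
0.15 [0.1199 0.1245 0.1293] 318
0.165 [0.1232 0.1274 0.1319] 254
0.18 [0.1031 0.1089 0.1376] 266
0.195 [0.1036 0.1085 0.1156] 70
top
0.098 [0.0612 0.071  0.1905] 215
0.106 [0.0803 0.1061 0.1962] 560
0.114 [0.1135 0.1348 0.1944] 490
0.122 [0.1729 0.1916 0.1938] 154
0.13 [0.1873 0.1896 0.1919] 147
0.138 [0.186  0.1883 0.1903] 75
loupe 2 [-0.02218479 -0.0604727   0.02510395]
mid [ 0.69858542 -0.06018543  0.18711827]
offset [ 54.7 165.6  76.3] turn 0.3177400831817607 tcp [ 0.5262 -0.0864  0.2635] x-yaw 80.4 w 0.09185582593087627 t 21.0 j7 -0.23
offset [ 54.7 165.6 -16.6] turn None tcp [ 0.5262 -0.0864  0.2635] x-yaw 80.4 w 0.09185582593087627 t 21.0 j7 -0.23
```

```bash
python3 - <<'E'
from h import *
c0,ex,ey=np.load('case.npy'); c=np.array([.573,-.0385,0]); B=np.array([ex,ey,[0,0,1]]).T
def look(m,p,d,tag):
    hsv=cv2.cvtColor(p,cv2.COLOR_RGB2HSV); L=(cloud(m,d)-c)@B
    print(tag,[tuple(np.round(proj(m,c+ex*-.014+ey*-.054+[0,0,z]),0)) for z in(.008,.037)])
    I=(abs(L[...,0])<.075)&(L[...,1]<-.0)&(L[...,1]>-.11)&(L[...,2]>.02)&(L[...,2]<.05)&(hsv[...,2]<60)
    print('dark pts',I.sum(),np.median(L[I],0) if I.any() else '')
    F=(abs(L[...,0])<.065)&(L[...,1]<-.005)&(L[...,1]>-.105)&(d>0)&(L[...,2]<.06); print('in comp',F.sum(), np.percentile(L[F][:,2],[2,50,98,100]) if F.any() else '')
look(*load('top3'),'top'); look(*load('s3'),'scene'); look(*snap('wrist','w7'),'wrist')
m,p,d=load('top3')
for z in (.037,):
    u,v=map(int,proj(m,c+ex*-.014+ey*-.054+[0,0,z])); print(p[v-8:v+9:2,u-8:u+9:2].sum(-1)//3); print((d[v-8:v+9:4,u-8:u+9:4]).round(3))
E
```

```text
top [(np.float64(307.0), np.float64(203.0)), (np.float64(308.0), np.float64(201.0))]
dark pts 45 [ 0.06676581 -0.01601679  0.03422374]
in comp 583 [0.00362361 0.0076545  0.01284078 0.02511538]
scene [(np.float64(288.0), np.float64(225.0)), (np.float64(288.0), np.float64(216.0))]
dark pts 548 [ 0.02320641 -0.07093838  0.03258849]
in comp 305 [0.00630647 0.01163653 0.04922801 0.05360257]
wrist [(np.float64(299.0), np.float64(183.0)), (np.float64(300.0), np.float64(187.0))]
dark pts 1380 [ 0.02710838 -0.1013705   0.03293333]
in comp 7501 [0.00722734 0.00893492 0.03694683 0.04016125]
[[171 100  59  62  33  26  29  32  38]
 [171  92  60  76  38  24  29  27  37]
 [159  81  61  61  48  32  30  33  33]
 [158  76  43  40  36  32  39  32  36]
 [146  70  33  27  35  32  33  34  35]
 [128  75  32  33  24  23  27  26  28]
 [ 93  55  34  32  24  19  48  54  34]
 [ 42  31  27  27  26  45 121  94  36]
 [ 31  32  28  32  23  31  52  41  28]]
[[1.017 0.605 0.438 0.4   0.382]
 [1.019 0.644 0.628 0.421 0.381]
 [1.015 0.641 0.645 0.642 0.379]
 [0.668 0.642 1.002 1.006 0.379]
 [0.659 0.639 0.662 0.66  0.38 ]]
```

```bash
python3 - <<'E'
from h import *
c0,ex,ey=np.load('case.npy'); c=np.array([.573,-.0385,0]); B=np.array([ex,ey,[0,0,1]]).T
m,p,d=load('w7'); L=(cloud(m,d)-c)@B
I=(abs(L[...,0])<.06)&(L[...,1]<-.01)&(L[...,1]>-.1)&(L[...,2]>.03)&(L[...,2]<.045); print('loupe',I.sum(),L[I].mean(0),L[I].std(0))
for f in('top0','scene0'):
    m,p,d=load(f); L=(cloud(m,d)-c)@B
    for z in np.arange(.15,.5,.05):
        I=(d>0)&(L[...,2]>z)&(L[...,2]<z+.05)&(L[...,0]>0)&(L[...,0]<.32)&(L[...,1]>-.2)&(L[...,1]<.35)&~((abs(L[...,1])<.125)&(L[...,2]<.2))
        if I.sum()>5: print(f,z.round(2),I.sum(),np.percentile(L[I],[2,98],axis=0).round(3).tolist())
E
```

```text
loupe 340 [-0.0058603  -0.05414025  0.03656022] [0.0063228  0.00646491 0.00145934]
top0 0.15 446 [[0.092, 0.156, 0.151], [0.28, 0.347, 0.198]]
top0 0.2 1116 [[0.03, 0.127, 0.203], [0.281, 0.346, 0.25]]
top0 0.25 2615 [[0.04, 0.14, 0.251], [0.276, 0.343, 0.299]]
top0 0.3 1218 [[0.098, 0.159, 0.301], [0.229, 0.208, 0.342]]
scene0 0.15 528 [[0.089, 0.137, 0.151], [0.273, 0.348, 0.198]]
scene0 0.2 524 [[0.029, 0.13, 0.201], [0.275, 0.347, 0.249]]
scene0 0.25 1168 [[0.038, 0.156, 0.251], [0.273, 0.346, 0.299]]
scene0 0.3 454 [[0.097, 0.167, 0.301], [0.282, 0.347, 0.346]]
scene0 0.35 89 [[0.263, 0.34, 0.352], [0.29, 0.348, 0.397]]
scene0 0.4 97 [[0.267, 0.339, 0.4], [0.296, 0.347, 0.448]]
scene0 0.45 101 [[0.272, 0.339, 0.451], [0.301, 0.349, 0.499]]
```

```bash
python3 -m inch '[{"hand":100,"offset":[11,33,0],"turn":0},{"hand":100,"offset":[11,33,0],"turn":0},{"hand":100,"offset":[11,33,0],"turn":0},{"hand":100,"offset":[11,33,0],"turn":0},{"hand":100,"offset":[10,31,0],"turn":0},{"hand":100,"offset":[0,0,0],"turn":0},{"hand":100,"offset":[0,0,0],"turn":0}]'
python3 - <<'E'
from h import *
c0,ex,ey=np.load('case.npy'); c=np.array([.575,-.0385,0]); B=np.array([ex,ey,[0,0,1]]).T
todo([.6966,-.06,.197],-9.9)
m,p,d=snap('wrist','w8'); L=(cloud(m,d)-c)@B
I=(d>0)&(abs(L[...,1])<.1)&(L[...,2]>.183)&(L[...,2]<.2)&(L[...,0]>.08)&(L[...,0]<.17); q=L[I]; print(I.sum())
if I.sum(): print(np.percentile(q,[1,10,50,90,99],axis=0).round(4))
E
```

```text
time_s: 21.75
tcp_pos: [0.6958, -0.0608, 0.2626]
tool_rot: [-0.001, 0.764, 0.645, -0.0]
contact_force: [-0.1, 0.4, -0.1]
gripper_width: 0.0922
finger_force: 0.0
offset [ 0.9  0.8 65.6] turn 0.19795365489524386 tcp [ 0.6958 -0.0608  0.2626] x-yaw 80.3 w 0.09223289028282605 t 21.75 j7 -0.34
11641
[[ 0.1068 -0.0748  0.1881]
 [ 0.1103 -0.0539  0.1894]
 [ 0.1245  0.0246  0.1929]
 [ 0.1391  0.0864  0.1963]
 [ 0.1425  0.0986  0.1981]]
```

```bash
python3 -m inch '[{"hand":100,"offset":[0,1,15],"turn":0},{"hand":100,"offset":[0,0,20],"turn":0},{"hand":100,"offset":[0,0,15],"turn":0},{"hand":100,"offset":[0,0,10],"turn":0},{"hand":100,"offset":[0,0,5],"turn":0},{"hand":100,"offset":[0,0,0],"turn":0}]'
python3 -m inch '[{"hand":60,"offset":[0,0,0],"turn":0},{"hand":50,"offset":[0,0,0],"turn":0},{"hand":44,"offset":[0,0,0],"turn":0},{"hand":42,"offset":[0,0,0],"turn":0},{"hand":42,"offset":[0,0,0],"turn":0}]'
python3 -m inch '[{"hand":38,"offset":[0,0,0],"turn":0},{"hand":0,"offset":[0,0,0],"turn":0},{"hand":0,"offset":[0,0,0],"turn":0},{"hand":0,"offset":[0,0,0],"turn":0}]'
```

```text
time_s: 22.4
tcp_pos: [0.6967, -0.0613, 0.198]
tool_rot: [-0.0, 0.765, 0.644, -0.0]
contact_force: [-0.0, 0.9, -0.0]
gripper_width: 0.0919
finger_force: 0.0
time_s: 22.9
tcp_pos: [0.6971, -0.0612, 0.1989]
tool_rot: [0.0, 0.765, 0.644, 0.0]
contact_force: [0.3, -0.2, -0.1]
gripper_width: 0.0542
finger_force: 0.0
time_s: 23.3
tcp_pos: [0.6969, -0.0612, 0.1986]
tool_rot: [-0.0, 0.765, 0.644, -0.0]
contact_force: [-1.2, 0.1, 0.9]
gripper_width: 0.0357
finger_force: 30.0
```

```bash
python3 -m inch '[{"hand":0,"offset":[0,-2,0],"turn":0},{"hand":0,"offset":[0,-2,-1],"turn":0},{"hand":0,"offset":[0,-2,0],"turn":0},{"hand":0,"offset":[0,-2,-1],"turn":0},{"hand":0,"offset":[0,-2,0],"turn":0},{"hand":0,"offset":[0,-2,-1],"turn":0},{"hand":0,"offset":[0,-2,0],"turn":0},{"hand":0,"offset":[0,0,0],"turn":0}]'
python3 - <<'E'
from h import *
c0,ex,ey=np.load('case.npy'); c=np.array([.575,-.0385,0]); B=np.array([ex,ey,[0,0,1]]).T
s=bot.read_state(); print((np.array(s['tcp_pos'])-c)@B, s['torque'])
for n in('scene','wrist'):
    m,p,d=snap(n,n+'L1'); L=(cloud(m,d)-c)@B
    I=(d>0)&(abs(L[...,1])<.1)&(L[...,2]>.07)&(L[...,2]<.215)&(L[...,0]>.0)&(L[...,0]<.17); q=L[I]
    for a in ([.08,.1,.12,.14,.16] if n=='scene' else [.17,.185,.19,.195,.2]):
        t=q[abs(q[:,2]-a)<.003]; print(n,a,len(t),np.percentile(t[:,0],[2,50,98]).round(4) if len(t) else '')
E
```

```text
time_s: 24.1
tcp_pos: [0.6857, -0.0592, 0.2033]
tool_rot: [0.002, 0.765, 0.644, 0.003]
contact_force: [4.9, -0.2, 0.0]
gripper_width: 0.0355
finger_force: 30.0
[ 0.11258842 -0.00127547  0.2033074 ] [-0.27177382 -2.09292375 -0.02466967]
scene 0.08 121 [0.0985 0.1032 0.1092]
scene 0.1 119 [0.1026 0.1073 0.1113]
scene 0.12 116 [0.1045 0.1101 0.1153]
scene 0.14 129 [0.1064 0.1124 0.1183]
scene 0.16 121 [0.1112 0.116  0.1198]
wrist 0.17 0 
wrist 0.185 41 [0.0861 0.0939 0.1403]
wrist 0.19 410 [0.0851 0.1289 0.1415]
wrist 0.195 15091 [0.0974 0.1177 0.1312]
wrist 0.2 8358 [0.0961 0.1035 0.1184]
```

```bash
cat > lid.py <<'E'
from h import *
import sys
c0,ex,ey=np.load('case.npy'); c=np.array([.575,-.0385,0]); B=np.array([ex,ey,[0,0,1]]).T
s=bot.read_state(); print('tcp',((np.array(s['tcp_pos'])-c)@B).round(4), 'torque',np.round(s['torque'],2),'F',np.round(s['contact_force'],1),'w',s['gripper_width'],s['finger_force'],'t',s['time_s'])
m,p,d=snap('scene',sys.argv[1]); L=(cloud(m,d)-c)@B
g=float(sys.argv[2])  # rough slope dx/dz of the panel
X0=.073+.025; I=(d>0)&(L[...,1]>-.09)&(L[...,1]<.09)&(L[...,2]>.085)&(L[...,2]<.165)&(abs(L[...,0]-X0-g*(L[...,2]-.05))<.015)
q=L[I]
for _ in range(4):
    k=np.polyfit(q[:,2],q[:,0],1); r=q[:,0]-np.polyval(k,q[:,2]); q=q[abs(r)<2*r.std()]
print('n',len(q),'slope deg',np.degrees(np.arctan(k[0])),'phi',np.pi/2+np.arctan(k[0]),'x at hinge height',np.polyval(k,.05).round(4),'res',r.std())
E
python3 -m inch '[{"hand":0,"offset":[0,-3,-1],"turn":0},{"hand":0,"offset":[0,-3,0],"turn":0},{"hand":0,"offset":[0,-3,-1],"turn":0},{"hand":0,"offset":[0,-3,0],"turn":0},{"hand":0,"offset":[0,-3,0],"turn":0},{"hand":0,"offset":[0,-3,0],"turn":0},{"hand":0,"offset":[0,-3,0],"turn":0},{"hand":0,"offset":[0,0,0],"turn":0}]'
python3 lid.py L2 0; python3 - <<'E'
E
```

```text
time_s: 25.0
tcp_pos: [0.6666, -0.0557, 0.2077]
tool_rot: [0.004, 0.765, 0.644, 0.004]
contact_force: [6.5, -0.9, 8.5]
gripper_width: 0.0358
finger_force: 30.0
tcp [ 0.0932 -0.0011  0.2077] torque [-0.4  -2.14 -0.06] F [ 6.5 -0.9  8.5] w 0.03583864744443969 29.99710500240326 t 25.0
n 1215 slope deg 0.5604959768731028 phi 1.5805788270355141 x at hinge height 0.0991 res 0.0019351724019842844
```

```bash
python3 -m inch '[{"hand":0,"offset":[0,-3,-1],"turn":0},{"hand":0,"offset":[0,-3,-1],"turn":0},{"hand":0,"offset":[0,-3,0],"turn":0},{"hand":0,"offset":[0,-3,0],"turn":0},{"hand":0,"offset":[0,-3,0],"turn":0},{"hand":0,"offset":[0,-3,0],"turn":0},{"hand":0,"offset":[0,-3,0],"turn":0},{"hand":0,"offset":[0,0,0],"turn":0}]'
python3 lid.py L3 -0.15
```

```text
time_s: 25.85
tcp_pos: [0.6477, -0.0523, 0.2112]
tool_rot: [0.006, 0.765, 0.644, 0.006]
contact_force: [7.8, -1.5, 11.2]
gripper_width: 0.0356
finger_force: 31.4
tcp [ 0.074  -0.001   0.2112] torque [-0.6  -2.76 -0.11] F [ 7.8 -1.5 11.2] w 0.035585227566695896 31.44342502579093 t 25.85
n 1134 slope deg -6.915167056080587 phi 1.450103893340847 x at hinge height 0.0995 res 0.0017776461424228974
```

```bash
python3 -m inch '[{"hand":0,"offset":[0,-3,1],"turn":0},{"hand":0,"offset":[0,-3,0],"turn":0},{"hand":0,"offset":[0,-3,1],"turn":0},{"hand":0,"offset":[0,-3,0],"turn":0},{"hand":0,"offset":[0,-3,1],"turn":0},{"hand":0,"offset":[0,-3,0],"turn":0},{"hand":0,"offset":[0,0,0],"turn":0},{"hand":0,"offset":[0,0,0],"turn":0}]'
python3 lid.py L4 -0.25
```

```text
time_s: 26.7
tcp_pos: [0.6312, -0.049, 0.2101]
tool_rot: [0.007, 0.765, 0.644, 0.007]
contact_force: [4.6, -0.5, 20.9]
gripper_width: 0.0363
finger_force: 33.6
tcp [ 0.0572 -0.0006  0.2101] torque [-0.54 -2.48 -0.03] F [ 4.6 -0.5 20.9] w 0.03626132343055509 33.608589470386505 t 26.7
n 1108 slope deg -13.25045467200856 phi 1.3395322653820818 x at hinge height 0.0997 res 0.0017129557259428518
```

```bash
python3 -m inch '[{"hand":0,"offset":[0,-2,-1],"turn":0},{"hand":0,"offset":[0,-2,0],"turn":0},{"hand":0,"offset":[0,-2,-1],"turn":0},{"hand":0,"offset":[0,-2,0],"turn":0},{"hand":0,"offset":[0,-2,0],"turn":0},{"hand":0,"offset":[0,0,0],"turn":0},{"hand":0,"offset":[0,0,0],"turn":0}]'
python3 lid.py L5 -0.3
python3 - <<'E'
from h import *
c0,ex,ey=np.load('case.npy'); c=np.array([.575,-.0385,0]); B=np.array([ex,ey,[0,0,1]]).T
for f,g in(('scene0',.23),('s3',.23)):
    m,p,d=load(f); L=(cloud(m,d)-c)@B
    I=(d>0)&(abs(L[...,1])<.09)&(L[...,2]>.085)&(L[...,2]<.165)&(abs(L[...,0]-.098-g*(L[...,2]-.05))<.015); q=L[I]
    for _ in range(4):
        k=np.polyfit(q[:,2],q[:,0],1); r=q[:,0]-np.polyval(k,q[:,2]); q=q[abs(r)<2*r.std()]
    print(f,len(q),np.pi/2+np.arctan(k[0]),np.polyval(k,.05))
# plane fit alternative incl. top of lid in latest view
E
```

```text
time_s: 27.45
tcp_pos: [0.6193, -0.0469, 0.21]
tool_rot: [0.005, 0.765, 0.644, 0.005]
contact_force: [3.6, -1.1, 14.8]
gripper_width: 0.036
finger_force: 34.3
tcp [ 0.0451 -0.0006  0.21  ] torque [-0.35 -1.95 -0.03] F [ 3.6 -1.1 14.8] w 0.036039183996997286 34.27076283842325 t 27.45
n 1037 slope deg -18.307043062749106 phi 1.2512781490455378 x at hinge height 0.1005 res 0.001591629592931249
scene0 1346 1.8047249896194173 0.09906401515201005
s3 1353 1.8003839515096849 0.09938612335290474
```

```bash
for i in 6 7 8; do python3 lid.py L$i -0.3; done; python3 - <<'E'
from h import *
c0,ex,ey=np.load('case.npy'); c=np.array([.575,-.0385,0]); B=np.array([ex,ey,[0,0,1]]).T
m,p,d=snap('wrist','wL2'); L=(cloud(m,d)-c)@B
I=(d>0)&(L[...,1]>.03)&(L[...,1]<.1)&(L[...,2]>.15)&(L[...,2]<.215)&(L[...,0]>.0)&(L[...,0]<.1); q=L[I]; print(len(q))
for a in np.arange(.02,.1,.008):
    t=q[abs(q[:,0]-a)<.004]; print(a.round(3),len(t),np.percentile(t[:,2],[5,50,95]).round(4) if len(t) else '')
E
```

```text
tcp [ 0.045  -0.0006  0.21  ] torque [-0.32 -1.91 -0.07] F [ 3.3 -0.5 13.7] w 0.03631955797816945 34.26811158657074 t 27.5
n 1022 slope deg -18.268153530434134 phi 1.2519568994289947 x at hinge height 0.1005 res 0.0015661912823115808
tcp [ 0.045  -0.0006  0.21  ] torque [-0.29 -1.91 -0.09] F [ 3.7 -0.3 15.4] w 0.03623508159866152 34.26705859601498 t 27.55
n 1053 slope deg -18.195366834905716 phi 1.2532272669176123 x at hinge height 0.1003 res 0.001647189375719622
tcp [ 0.0451 -0.0006  0.21  ] torque [-0.35 -1.86 -0.05] F [ 3.2  0.3 14.8] w 0.036127975534438514 34.26589149981737 t 27.6
n 1022 slope deg -18.325310817546317 phi 1.2509593165773794 x at hinge height 0.1005 res 0.0015505261412846229
11706
0.02 0 
0.028 1167 [0.1926 0.194  0.1954]
0.036 2139 [0.1944 0.1961 0.1977]
0.044 2208 [0.1971 0.1988 0.2004]
0.052 2314 [0.1998 0.2013 0.2028]
0.06 2091 [0.198  0.2032 0.2046]
0.068 1092 [0.1736 0.1853 0.1949]
0.076 695 [0.1514 0.1618 0.1711]
0.084 0 
0.092 0
```

```bash
python3 -m inch '[{"hand":0,"offset":[0,0,0],"turn":0},{"hand":0,"offset":[0,0,0],"turn":0},{"hand":0,"offset":[0,0,0],"turn":0},{"hand":0,"offset":[0,0,0],"turn":0},{"hand":0,"offset":[0,0,0],"turn":0},{"hand":0,"offset":[0,0,0],"turn":0}]'
python3 lid.py L9 -0.3; python3 -c "
from h import *
print(np.abs(bot.read_state()['joint_velocities']).max()); print(bot.hand_in())"
```

```text
time_s: 28.3
tcp_pos: [0.6193, -0.0469, 0.21]
tool_rot: [0.005, 0.765, 0.644, 0.005]
contact_force: [3.5, -0.8, 15.1]
gripper_width: 0.036
finger_force: 34.3
tcp [ 0.045  -0.0006  0.21  ] torque [-0.32 -1.93 -0.04] F [ 3.5 -0.8 15.1] w 0.03601219352924105 34.26410011947155 t 28.3
n 1039 slope deg -18.33489159397378 phi 1.2507921004838227 x at hinge height 0.1005 res 0.0016116523170601454
0.0010550629419958848
the job is handed in; nothing more can be done
None
```

Both watches are dial up in the left compartment and the loupe stands in the right one. The lid is held still at about 1.25 rad (target 1.255), and I handed in at 28.3 s without a final camera check of the case contents or the bystanders.

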